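Release the plug from the bench air coupler

ROBOT

A 6-joint arm with a two-finger parallel gripper is mounted at the origin on a cart in front of the work surface, level with it; the furniture and walls round the work are solid. World frame = base frame: x ahead of the robot, y to its left, z up, the work surface at z = 0. Lengths are in m, angles in degrees, forces in N, time in s.
With the tool pointing down it reaches from about 0.35 to 0.875 m from the base axis. Payload 4.2 kg.
Tool frame: the origin (TCP) lies at the very end of the fingers, on their centre line; the grasp point (between the pads) lies 19 mm behind it; z points along the fingers, y is the line along which they close (so a half turn about z gives the same grasp; the last joint's range is limited). The gripper opens to 87 mm and grips with 3 to 60 N. Pads are 19 mm wide; open, the fingers measure 117 mm over their backs; the gripper's body (75 mm by 190 mm) begins 51 mm behind the grasp point.
Start: joints at [86.15, 22.042, 0.453, 0, -68.411, -14.817], TCP at [0.2, 0.592, 0.223] pointing down, gripper open.
Joint ranges: [-179.83, 179.83], [-69.29, 118.12], [-61.27, 80.66], [-181.25, 117.63], [-171.15, -9.14], [-177.46, 177.46]. Speed limits (degrees/s): [159.86, 159.86, 180, 180, 180, 180].

INTERFACE

Orientations are given as a 3x3 rotation matrix whose columns are the frame's x, y, z axes.
In Python, from station import * gives the robot as it stands.
- The arm moves only by the shell command python3 -m pendant 'ROWS'. ROWS is JSON, a list of rows, each an object of numbers: "x", "y", "z": the shift along the world's x, y, z normalised to -1 to 1, where 1 is 250 mm; "rx", "ry", "rz": the turn, a rotation vector about the world's x, y, z normalised to -1 to 1, where 1 is 180 degrees; "claw": the opening, from 0 (shut) to 1 (fully open). A call has exactly 8 rows; each row is the pose to reach, as a shift and turn from the pose commanded when the call began, turning the shorter way round; what a row does not reach only later rows make up. A row lasts 1/8 s, in which the tool goes at most 62.5 mm and 10.7 degrees, less where a joint would pass 70% of its speed; a pose out of reach is approached as far as the arm can. A call with a number of a shift or a turn outside -1 to 1 is refused whole. A call with a gripper value outside its range is refused whole. The fingers move at their own pace and stop on an object; the grip force is fixed at half the most. Time passes only in rows, so rows that repeat a pose let the fingers close, or fill a call up. It gives the time, the measured TCP pose, the force, the opening and the grip force at its end, in the units of the state.
- sense(): the state, without advancing time (a new reading comes with each control period).
- capture(name): name is "scene" or "top"; returns a dict with "color" (480x640x3 uint8, red, green, blue), "mtx" (3x3 intrinsics, pixels), "world_to_cam" (4x4, takes a point from world to camera coordinates). Camera axes: x right, y up, looking along -z (the intrinsics and any distortion apply to the point x, -y, -z); pixel columns grow to the right and rows downward; lengths in m; the calibration is good to about 2 mm. A picture is of the moment at which its call begins. There is no depth.
- finish_job(): hands the job in; it is judged then, once.
Trained networks look in a picture, given as the dict that the camera call returned (one of the last four; its "shot" number tells which), for a name from the list of things; names that differ only in an ending like _2 or _b are one class to them, and where a whole thing is asked for, a point or a joint stands for the part that bears it (a point fixed in the world has none). Each returns a list of dicts, best first, with "conf" (0 to 1); they miss things now and then, are a little off and sometimes report something else, mostly with a low value. They report only what shows in the picture. A call takes as long as a camera call. They do not tell look-alikes from the thing itself.
- search_frame(picture, label): "centre" ([column, row] in pixels, amid what is visible of it).
- regions_of(picture, label): "region" (480x640 bool, what is visible of it) and "centre" ([column, row] in pixels, amid what is visible of it).
The state is a dict: "time_s": time; "joints": joint angles; "joint_velocities": joint speeds; "effort": joint torques, N m; "tcp_pos": TCP position; "ee_rot": TCP orientation; "wrist_force": force on the tool from outside, world axes, zero at the start; "moment": the same for the moment, N m; "gripper_width": opening from 0.0 (shut) to 1.0 (fully open); "gripper_force": force on a finger pad.
Only numpy, scipy, OpenCV 4.12 (cv2) and the standard library are available. Lean on these libraries where they do the work, as an engineer would, in place of code of your own. Each camera call takes 0.05 s, during which the arm holds its last target. There are 200 camera calls.

TASK

Take the red plug out of the bench air coupler: pull the brass spring sleeve back, away from the plug, until the plug pops out, then let go of the sleeve so that it snaps fully forward by itself. Draw the plug out of the mouth and lay it flat, lengthwise, in the grey tray without dropping it, and leave the plug gauge where it lies.

Things in the scene. Friction and masses are not known exactly. Their poses are not given: they have to be found in the camera images.
- coupler: Air coupler on a fixed grey plate, 222 x 80 mm. Origin at bench height below the coupler's mouth; x runs along its level axis (62 mm above the bench) from the plug towards the blue valve block (56 mm wide, 84 mm high, from x = 74 mm). The brass sleeve covers x = 3 to 49 mm. Two rods, 22 mm wide over both, tops 49 mm above the bench, run from x = -7 to -98 mm and carry the plug's grip.
- sleeve_grip (a point): Middle of the knurled brass sleeve, on its axis, 62 mm above the bench; moves with the sleeve; axes as the coupler's (x = direction of pulling back). Diameter 44 mm for 17 mm either side of this point along x; beyond that a rim of 52 mm diameter at the +x end and one of 49 mm at the -x end. Fingers must open past 52 mm to let it go.
- sleeve (a joint): Travel of the sleeve in m: 0 = fully forward, grows as it is pulled back along the coupler's +x, stop at 0.020. A spring pushes it forward, 7.5 N at 0 and 13.5 N at 0.020. Beyond about 0.012 the plug is unlocked and an ejector pushes it about 22 mm out along -x; it then lies on the rods with the last 22 mm of its nose still in the mouth.
- plug_grip (a point): Middle of the loose plug's round red grip (30 mm diameter, 70 mm long), on its axis; 0.10 to 0.21 kg. x points to its nose, a steel rod (14 mm diameter, ridge of 24 mm) from 35 to 79 mm from this point. Locked in, the point is at x = -36 mm of the coupler, 62 mm above the bench; popped out, at about x = -59 mm; lying in the tray, about 19 mm above the bench.
- tray: Shallow open grey plastic tray, fixed and empty, 190 mm (its x) by 120 mm (its y), rim 18 mm high, walls and floor 4 mm thick. Origin at the centre of its underside, at bench height; z up. The plug fits flat only lengthwise, roughly along the tray's x, either way round. It stands left or right of the coupler.
- gauge: Plug gauge with red handle, 17 x 70 x 17 mm, loose, lying on the bench behind the coupler and the tray, towards the pillar; leave it there. Origin at the centre of its underside.
There are look-alikes about, which are no part of the job. What is shaped like the part that bears plug_grip but turquoise is not meant.

How it is judged (in metres and radians):
On the way, in this order (a step that is already met when the one before it is completed fails the run):
1. the sleeve is pulled back and the plug has popped out (value of joint sleeve above 0.008 m and x of plug_grip in the frame of coupler below -0.052 m).
2. the sleeve is let go and has snapped fully forward, the plug still popped out (value of joint sleeve below 0.0015 m and contact force between the fingers and sleeve below 0.3 N and x of plug_grip in the frame of coupler below -0.052 m), for 0.1 s.
At the end, for the whole second after the job is handed in: The plug lies at rest (under 30 mm/s) on the floor of the tray: the middle of its grip inside the rim and under 24 mm above the tray's underside, its axis within about 8 degrees of level; the sleeve is fully forward (within 1.5 mm) (x of plug_grip in the frame of tray between -0.076 and 0.076 m and y of plug_grip in the frame of tray between -0.046 and 0.046 m and z of plug_grip in the frame of tray below 0.024 m and angle between plug_grip's own x axis and vertical between 1.42 and 1.72 rad and linear speed of plug below 0.03 m/s and value of joint sleeve below 0.0015 m); the robot touches nothing.
It fails at once if the plug is dropped into the tray from a height (let go over the tray with its middle more than 60 mm above the tray's underside) (contact force between the fingers and plug below 0.05 N and z of plug_grip in the frame of tray above 0.06 m and x of plug_grip in the frame of tray between -0.095 and 0.095 m and y of plug_grip in the frame of tray between -0.06 and 0.06 m).
It fails at once if the plug gauge is moved more than 20 mm (distance of gauge from where it was at the start of the episode above 0.02 m).
It also fails if it takes over 53 s, if anything falls off the work surface, if the arm or the gripper's body presses on something with over 40 N, if the wrist force passes 120 N, or if a joint passes its speed limit or range.

## Working session

There is one attempt and no reset: what is moved stays moved. The work goes in short steps, Python scripts to look and compute and a shell command to move; the robot and the scene stay as the last step left them, time stands still between calls to the robot, and variables do not carry over. Pictures are saved under pics/ and viewed, at most 10 in all, crops included, and the job is handed in when it is done.

```bash
mkdir -p pics; ls; python3 - <<'E'
from station import *
import cv2,numpy as np
for n in ("scene","top"):
    p=capture(n); cv2.imwrite(f"pics/{n}0.png",p["color"][:,:,::-1])
    print(n,p["mtx"].tolist(),np.round(p["world_to_cam"],4).tolist(),[k for k in p])
    for l in ("coupler","sleeve_grip","plug_grip","tray","gauge"):
        print(l,[(round(d["conf"],2),np.round(d["centre"]).tolist()) for d in search_frame(p,l)])
print(sense())
E
```

```text
pics
scene [[586.9322679885779, 0.0, 325.265294072563], [0.0, 586.9322679885779, 233.8499686250554], [0.0, 0.0, 1.0]] [[0.5463, -0.8376, -0.0055, -0.1225], [0.3805, 0.2423, 0.8925, -0.3434], [-0.7462, -0.4897, 0.451, -0.4197], [0.0, 0.0, 0.0, 1.0]] ['color', 'mtx', 'world_to_cam', 'shot']
coupler [(0.73, [223.0, 240.0])]
sleeve_grip [(0.81, [221.0, 210.0])]
plug_grip [(0.78, [201.0, 229.0]), (0.65, [487.0, 284.0])]
tray [(0.7, [302.0, 284.0])]
gauge [(0.76, [416.0, 260.0])]
top [[612.8092177505289, 0.0, 334.8217151048689], [0.0, 612.8092177505289, 241.8140162925799], [0.0, 0.0, 1.0]] [[0.0161, -0.9982, -0.057, 0.2027], [0.99, 0.0079, 0.1408, -0.5888], [-0.1401, -0.0587, 0.9884, -0.872], [0.0, 0.0, 0.0, 1.0]] ['color', 'mtx', 'world_to_cam', 'shot']
coupler [(0.58, [199.0, 258.0])]
sleeve_grip []
plug_grip [(0.96, [186.0, 294.0]), (0.74, [477.0, 198.0])]
tray [(0.84, [318.0, 274.0])]
gauge []
{'time_s': 0.6, 'joints': array([ 8.61510461e+01,  2.20412863e+01,  4.50808496e-01, -2.47282038e-03,
       -6.84104764e+01, -1.48149258e+01]), 'joint_velocities': array([-0.05953172,  0.0082477 , -0.04018087, -0.07806165, -0.11569521,
        0.08575727]), 'effort': array([-4.16314219e-05, -3.90211737e+01,  1.87533456e+01,  4.22250196e+00,
        1.53831235e-02, -2.55105488e-05]), 'tcp_pos': array([0.19998443, 0.59210177, 0.22253537]), 'ee_rot': array([[ 9.47407127e-01, -3.20030833e-01, -4.11583583e-05],
       [-3.20030834e-01, -9.47407127e-01, -1.39219373e-05],
       [-3.45382728e-05,  2.63616864e-05, -9.99999999e-01]]), 'wrist_force': array([-0.40663632, -0.16803724,  0.73091   ]), 'moment': array([ 0.0107919 , -0.0313535 , -0.01925877]), 'gripper_force': 0.0, 'gripper_width': 0.9981324764184445}
```

View pics/scene0.png

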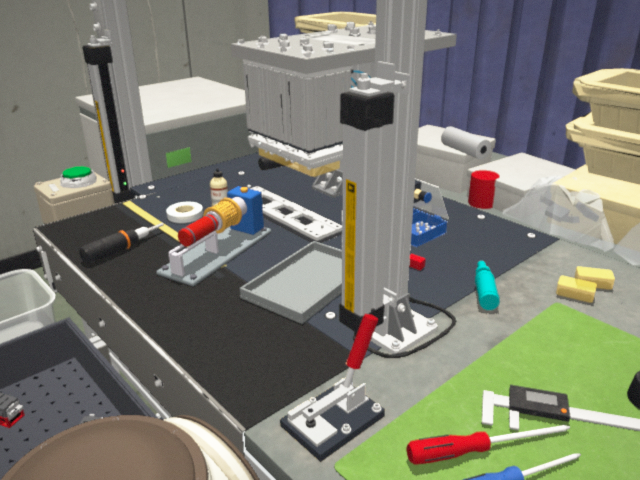

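View pics/top0.png

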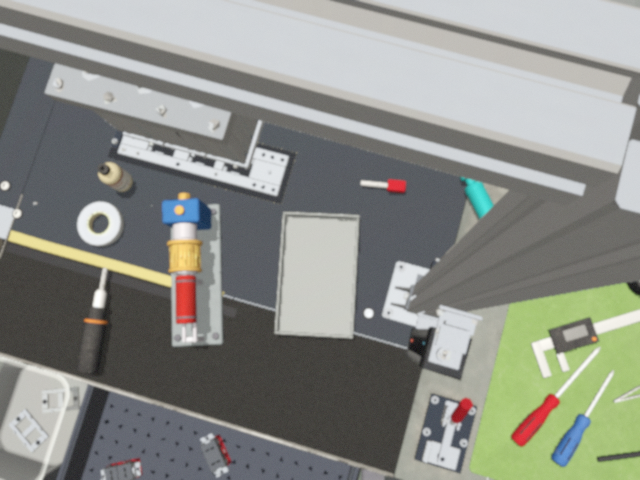

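The scene picture shows red plug at (201,229), brass sleeve (225,212), blue valve block (247,210), grey tray (302,284) and gauge (416,260). In the top picture they are at (186,299), (184,255), (183,211), (318,274) and (397,186). The plug candidates are red (186,294) and turquoise (477,198). The red one sits in the coupler, so it is the one meant.

```bash
cat > h.py <<'E'
from station import *
import cv2,numpy as np
def ray(p,uv):
    K=p["mtx"];W=p["world_to_cam"];R=W[:3,:3];t=W[:3,3]
    d=np.array([(uv[0]-K[0,2])/K[0,0],-(uv[1]-K[1,2])/K[1,1],-1.0])
    return -R.T@t, R.T@d
def atz(p,uv,z):
    c,d=ray(p,uv); return c+d*(z-c[2])/d[2]
def tri(p,a,q,b):
    c1,d1=ray(p,a);c2,d2=ray(q,b)
    s=np.linalg.lstsq(np.c_[d1,-d2],c2-c1,rcond=None)[0]
    x,y=c1+s[0]*d1,c2+s[1]*d2
    return (x+y)/2,np.linalg.norm(x-y)
def proj(p,X):
    W=p["world_to_cam"];c=W[:3,:3]@X+W[:3,3];K=p["mtx"]
    return np.array([K[0,2]+K[0,0]*c[0]/-c[2],K[1,2]-K[1,1]*c[1]/-c[2]])
def color(p,lo,hi,box):
    h=cv2.cvtColor(p["color"],cv2.COLOR_RGB2HSV);m=cv2.inRange(h,lo,hi)
    k=np.zeros_like(m);k[box[1]:box[3],box[0]:box[2]]=255;return m&k
E
python3 - <<'E'
from h import *
np.set_printoptions(precision=4,suppress=True)
t=capture("top");s=capture("scene")
C={}
for n,p in(("top",t),("scene",s)):
    for l in("plug_grip","sleeve_grip","tray","gauge","coupler"):
        for r in regions_of(p,l)[:2]:
            m=r["region"].astype(np.uint8)
            rect=cv2.minAreaRect(np.argwhere(m)[:,::-1].astype(np.float32))
            print(n,l,round(r["conf"],2),np.round(r["centre"],1),m.sum(),np.round(rect[0],1),np.round(rect[1],1),round(rect[2],1))
            if l in("tray","gauge") and n=="top": print([atz(p,c,.018 if l=="tray" else .008)[:2].round(4).tolist() for c in cv2.boxPoints(rect)])
# red grip and brass in the top picture, plane z=.062
for nm,lo,hi,bx in(("red",(0,150,90),(8,255,255),(165,260,205,335)),("brass",(10,110,90),(28,255,255),(160,232,206,285))):
    m=color(t,lo,hi,bx);rect=cv2.minAreaRect(np.argwhere(m)[:,::-1].astype(np.float32))
    print(nm,rect,atz(t,rect[0],.062),[atz(t,c,.062)[:2].round(4).tolist() for c in cv2.boxPoints(rect)])
cv2.imwrite("pics/crop1.png",cv2.resize(np.hstack([t["color"][180:360,110:370],s["color"][150:330,150:440]]),None,fx=1.4,fy=1.4,interpolation=cv2.INTER_CUBIC)[:,:,::-1])
E
```

```text
top plug_grip 0.73 [186.6 295.8] 1022 [185. 298.] [50. 20.] 90.0
top plug_grip 0.59 [478.1 197.6] 665 [476.5 194. ] [44.3 19.7] 63.4
top sleeve_grip 0.87 [183.7 252.4] 1029 [184.9 255.1] [32.9 35.1] 88.0
top tray 0.95 [317.1 272.4] 9636 [316.9 273.7] [ 78.8 125.5] 3.9
[[0.4482, 0.3031], [0.6427, 0.2957], [0.6349, 0.1722], [0.4423, 0.183]]
top gauge 0.79 [388.7 186.7] 362 [382.5 185.5] [13. 43.] 90.0
[[0.6928, 0.1722], [0.6929, 0.1044], [0.672, 0.1043], [0.6718, 0.172]]
top coupler 0.71 [197.9 257.6] 6558 [194.1 268.4] [152.1  57.4] 86.3
scene plug_grip 0.67 [486.3 286.3] 882 [485.9 284.8] [50.6 21. ] 78.2
scene plug_grip 0.57 [201.4 228.5] 762 [198.5 229.6] [18.6 44.4] 60.6
scene sleeve_grip 0.66 [222.8 210.3] 650 [224.1 214. ] [28.8 34.2] 58.4
scene tray 0.78 [301.6 281.3] 5052 [299.3 286.2] [ 63.8 107.9] 56.3
scene gauge 0.6 [226.2 214.4] 656 [224.1 214.1] [28.4 34.6] 59.7
scene gauge 0.59 [416.4 259.9] 204 [416.8 261.7] [16.8 13.4] 15.3
scene coupler 0.68 [225.6 238.6] 4944 [213.5 237.9] [ 57.2 131. ] 53.1
red ((185.5, 299.0), (46.0, 17.0), 90.0) [0.4972 0.4285 0.062 ] [[0.5311, 0.4431], [0.5314, 0.4174], [0.4637, 0.4141], [0.4633, 0.4395]]
brass ((184.0, 255.5), (31.0, 34.0), 90.0) [0.5618 0.4341 0.062 ] [[0.585, 0.4612], [0.5854, 0.4095], [0.5389, 0.4072], [0.5384, 0.4586]]
```

View pics/crop1.png

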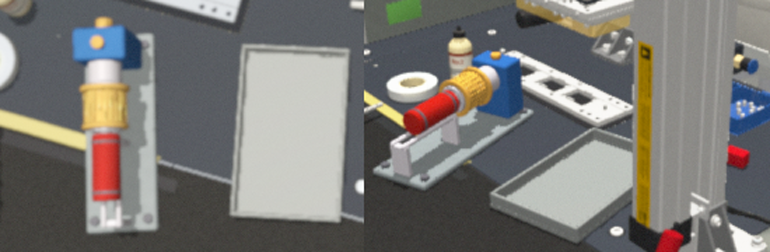

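The crop confirms it: the red plug sits in the coupler with the brass sleeve behind it, and the turquoise one lies loose elsewhere. Next I'll fit the axis more precisely.

```bash
python3 - <<'E'
from h import *
from scipy.optimize import least_squares
np.set_printoptions(precision=4,suppress=True)
t=capture("top");s=capture("scene")
print("cams",ray(t,(0,0))[0],ray(s,(0,0))[0])
def silh(p,x,y,a,x0,x1,r):
    u=np.array([np.cos(a),np.sin(a),0]);v=np.array([-u[1],u[0],0]);o=np.array([x,y,.062])
    P=[proj(p,o+u*X+r*(v*np.cos(q)+np.array([0,0,1])*np.sin(q))) for X in(x0,x1) for q in np.linspace(0,2*np.pi,24,endpoint=False)]
    return cv2.convexHull(np.array(P,np.float32))[:,0]
def soft(h,mask):
    m=np.zeros(mask.shape,np.uint8);cv2.fillPoly(m,[np.round(h*16).astype(np.int32)],255,cv2.LINE_AA,4);return m
obs=[]
for p,rb,bb in((t,(165,260,205,335),(160,232,206,285)),(s,(170,210,217,250),(206,190,247,240))):
    for lo,hi,bx,x0,x1,r in(((0,150,60),(8,255,255),rb,-71,-1,15),((10,100,60),(28,255,255),bb,3,49,24)):
        m=cv2.morphologyEx(color(p,lo,hi,bx),cv2.MORPH_CLOSE,np.ones((5,5)))
        obs.append((p,m,x0/1e3,x1/1e3,r/1e3));print((m>0).sum())
from scipy.optimize import minimize
def cost(q,sel):
    return sum(np.mean(np.abs(cv2.GaussianBlur(soft(silh(o[0],q[0]/100,q[1]/100,q[2]/10,*o[2:]),o[1]),(0,0),1.5).astype(float)-cv2.GaussianBlur(o[1],(0,0),1.5))**2) for i,o in enumerate(obs) if i in sel)
for sel in((0,1),(2,3),(0,1,2,3)):
    r=minimize(cost,[53.4,43.2,.8],args=(sel,),method="Nelder-Mead",options=dict(initial_simplex=[[53.4,43.2,.8],[54.4,43.2,.8],[53.4,43.8,.8],[53.4,43.2,0]],maxiter=200))
    print(sel,r.x[:2]/100,np.degrees(r.x[2]/10),r.fun)
E
```

```text
cams [0.4576 0.1558 0.9563] [-0.1156 -0.2249  0.4951]
830
943
657
643
(0, 1) [0.5344 0.4312] 3.3865728729894244 43.06690104166667
(2, 3) [0.5403 0.436 ] 2.3475317261557036 67.685625
(0, 1, 2, 3) [0.5361 0.4329] 3.265331559214367 127.36724283854167
```

```bash
python3 -m pendant '[{"x":0.2,"y":-0.08,"rz":0.03,"claw":1},{"x":0.4,"y":-0.16,"rz":0.06,"claw":1},{"x":0.6,"y":-0.24,"rz":0.09,"claw":1},{"x":0.8,"y":-0.32,"rz":0.122,"claw":1},{"x":1,"y":-0.4,"rz":0.122,"claw":1},{"x":1,"y":-0.5,"rz":0.122,"claw":1},{"x":1,"y":-0.63,"rz":0.122,"claw":1},{"x":1,"y":-0.63,"rz":0.122,"claw":1}]'
python3 -m pendant '[{"x":0.2,"claw":1},{"x":0.35,"claw":1},{"x":0.448,"claw":1},{"x":0.448,"z":-0.1,"claw":1},{"x":0.448,"z":-0.25,"claw":1},{"x":0.448,"z":-0.33,"claw":1},{"x":0.448,"z":-0.33,"claw":1},{"x":0.448,"z":-0.33,"claw":1}]'
python3 - <<'E'
from h import *
t=capture("top");s=capture("scene");q=sense();print(q["tcp_pos"],q["ee_rot"],q["joints"])
a=t["color"][150:390,60:380];b=s["color"][110:350,100:420]
cv2.imwrite("pics/c2.png",cv2.resize(np.hstack([a,b]),None,fx=1.25,fy=1.25,interpolation=cv2.INTER_CUBIC)[:,:,::-1])
E
```

```text
[0.19999528 0.59213106 0.22256859] [[ 9.47420169e-01 -3.19992221e-01  3.18883231e-05]
 [-3.19992222e-01 -9.47420169e-01  3.62822705e-05]
 [ 1.86015961e-05 -4.45785702e-05 -9.99999999e-01]] [ 8.61522262e+01  2.20409720e+01  4.53554695e-01  1.81046311e-03
 -6.84103860e+01 -1.48153468e+01]$[0]: bad value
$[0]: bad value
```

View pics/c2.png

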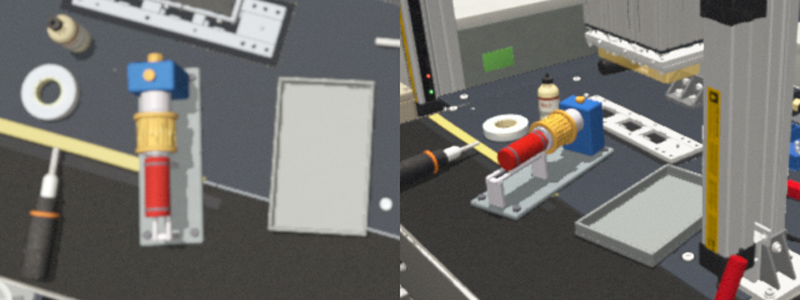

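The calls were refused because a row needs every key, so the picture shows the scene unchanged. I'll retype them in full.

```bash
python3 -m pendant '[{"x":0.2,"y":-0.08,"z":0,"rx":0,"ry":0,"rz":0.03,"claw":1},{"x":0.4,"y":-0.16,"z":0,"rx":0,"ry":0,"rz":0.06,"claw":1},{"x":0.6,"y":-0.24,"z":0,"rx":0,"ry":0,"rz":0.09,"claw":1},{"x":0.8,"y":-0.32,"z":0,"rx":0,"ry":0,"rz":0.122,"claw":1},{"x":1,"y":-0.4,"z":0,"rx":0,"ry":0,"rz":0.122,"claw":1},{"x":1,"y":-0.5,"z":0,"rx":0,"ry":0,"rz":0.122,"claw":1},{"x":1,"y":-0.63,"z":0,"rx":0,"ry":0,"rz":0.122,"claw":1},{"x":1,"y":-0.63,"z":0,"rx":0,"ry":0,"rz":0.122,"claw":1}]'
```

```text
time_s: 2.4
tcp_pos: [0.4503, 0.4328, 0.2231]
ee_rot: [[0.998, 0.055, 0.0], [0.055, -0.998, -0.0], [0.0, 0.0, -1.0]]
wrist_force: [-0.7, 0.3, 0.2]
gripper_width: 0.999
gripper_force: 0.0
```

```bash
python3 -m pendant '[{"x":0.2,"y":0,"z":0,"rx":0,"ry":0,"rz":0,"claw":1},{"x":0.4,"y":0.006,"z":0,"rx":0,"ry":0,"rz":0,"claw":1},{"x":0.447,"y":0.006,"z":-0.1,"rx":0,"ry":0,"rz":0,"claw":1},{"x":0.447,"y":0.006,"z":-0.2,"rx":0,"ry":0,"rz":0,"claw":1},{"x":0.447,"y":0.006,"z":-0.33,"rx":0,"ry":0,"rz":0,"claw":1},{"x":0.447,"y":0.006,"z":-0.33,"rx":0,"ry":0,"rz":0,"claw":1},{"x":0.447,"y":0.006,"z":-0.33,"rx":0,"ry":0,"rz":0,"claw":1},{"x":0.447,"y":0.006,"z":-0.33,"rx":0,"ry":0,"rz":0,"claw":1}]'
python3 - <<'E'
from h import *
t=capture("top");s=capture("scene")
a=t["color"][150:390,60:380];b=s["color"][110:350,100:420]
cv2.imwrite("pics/c3.png",cv2.resize(np.hstack([a,b]),None,fx=1.25,fy=1.25,interpolation=cv2.INTER_CUBIC)[:,:,::-1])
E
```

```text
time_s: 3.4
tcp_pos: [0.5624, 0.4371, 0.1422]
ee_rot: [[0.998, 0.058, 0.003], [0.058, -0.998, 0.003], [0.003, -0.002, -1.0]]
wrist_force: [0.1, 0.1, 0.7]
gripper_width: 1.003
gripper_force: 0.0
```

View pics/c3.png

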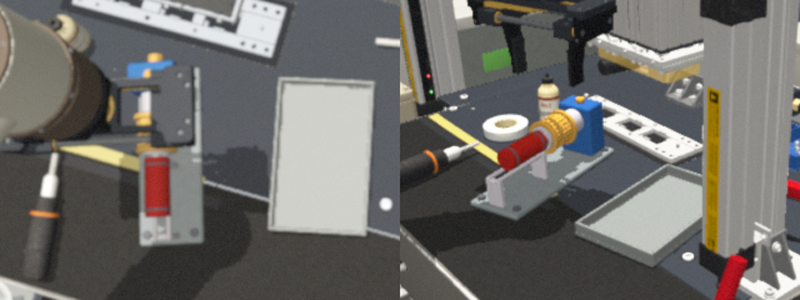

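The gripper straddles the sleeve with the fingers either side of it. Now I descend and close.

```bash
python3 -m pendant '[{"x":0,"y":-0.004,"z":-0.08,"rx":0,"ry":0,"rz":0,"claw":1},{"x":0,"y":-0.004,"z":-0.16,"rx":0,"ry":0,"rz":0,"claw":1},{"x":0,"y":-0.004,"z":-0.24,"rx":0,"ry":0,"rz":0,"claw":1},{"x":0,"y":-0.004,"z":-0.32,"rx":0,"ry":0,"rz":0,"claw":1},{"x":0,"y":-0.004,"z":-0.388,"rx":0,"ry":0,"rz":0,"claw":1},{"x":0,"y":-0.004,"z":-0.388,"rx":0,"ry":0,"rz":0,"claw":1},{"x":0,"y":-0.004,"z":-0.388,"rx":0,"ry":0,"rz":0,"claw":1},{"x":0,"y":-0.004,"z":-0.388,"rx":0,"ry":0,"rz":0,"claw":1}]'
python3 -m pendant '[{"x":0,"y":0,"z":0,"rx":0,"ry":0,"rz":0,"claw":0.8},{"x":0,"y":0,"z":0,"rx":0,"ry":0,"rz":0,"claw":0.6},{"x":0,"y":0,"z":0,"rx":0,"ry":0,"rz":0,"claw":0.3},{"x":0,"y":0,"z":0,"rx":0,"ry":0,"rz":0,"claw":0.3},{"x":0,"y":0,"z":0,"rx":0,"ry":0,"rz":0,"claw":0.3},{"x":0,"y":0,"z":0,"rx":0,"ry":0,"rz":0,"claw":0.3},{"x":0,"y":0,"z":0,"rx":0,"ry":0,"rz":0,"claw":0.3},{"x":0,"y":0,"z":0,"rx":0,"ry":0,"rz":0,"claw":0.3}]'
```

```text
time_s: 4.5
tcp_pos: [0.5623, 0.4356, 0.0443]
ee_rot: [[0.998, 0.058, 0.001], [0.058, -0.998, 0.001], [0.002, -0.001, -1.0]]
wrist_force: [-0.2, 0.2, -0.6]
gripper_width: 0.999
gripper_force: 0.0
time_s: 5.5
tcp_pos: [0.5618, 0.4347, 0.043]
ee_rot: [[0.998, 0.057, -0.0], [0.057, -0.998, -0.001], [-0.0, 0.001, -1.0]]
wrist_force: [1.3, -2.4, 0.6]
gripper_width: 0.503
gripper_force: 30.0
```

```bash
python3 -m pendant '[{"x":0.012,"y":0.001,"z":0,"rx":0,"ry":0,"rz":0,"claw":0.3},{"x":0.024,"y":0.0015,"z":0,"rx":0,"ry":0,"rz":0,"claw":0.3},{"x":0.036,"y":0.002,"z":0,"rx":0,"ry":0,"rz":0,"claw":0.3},{"x":0.048,"y":0.003,"z":0,"rx":0,"ry":0,"rz":0,"claw":0.3},{"x":0.06,"y":0.0035,"z":0,"rx":0,"ry":0,"rz":0,"claw":0.3},{"x":0.068,"y":0.004,"z":0,"rx":0,"ry":0,"rz":0,"claw":0.3},{"x":0.068,"y":0.004,"z":0,"rx":0,"ry":0,"rz":0,"claw":0.3},{"x":0.068,"y":0.004,"z":0,"rx":0,"ry":0,"rz":0,"claw":0.3}]'
python3 - <<'E'
from h import *
t=capture("top")
m=color(t,(0,150,60),(8,255,255),(165,260,210,350))
v=np.argwhere(m);print(v[:,0].min(),v[:,0].max(),[atz(t,(186,r+.5),.062)[:2].round(4) for r in (v[:,0].min(),v[:,0].max())],len(v))
E
```

```text
time_s: 6.5
tcp_pos: [0.5747, 0.4355, 0.0429]
ee_rot: [[0.998, 0.057, -0.007], [0.057, -0.998, -0.003], [-0.008, 0.003, -1.0]]
wrist_force: [-11.3, -1.7, 6.7]
gripper_width: 0.501
gripper_force: 30.0
290 336 [array([0.5097, 0.4284]), array([0.4425, 0.425 ])] 706
```

The red grip's end went from x 0.463 to 0.443, so the plug has popped out. Now I release the sleeve, then rise.

```bash
python3 -m pendant '[{"x":0,"y":0,"z":0,"rx":0,"ry":0,"rz":0,"claw":1},{"x":0,"y":0,"z":0,"rx":0,"ry":0,"rz":0,"claw":1},{"x":0,"y":0,"z":0,"rx":0,"ry":0,"rz":0,"claw":1},{"x":0,"y":0,"z":0,"rx":0,"ry":0,"rz":0,"claw":1},{"x":0,"y":0,"z":0,"rx":0,"ry":0,"rz":0,"claw":1},{"x":0,"y":0,"z":0,"rx":0,"ry":0,"rz":0,"claw":1},{"x":0,"y":0,"z":0,"rx":0,"ry":0,"rz":0,"claw":1},{"x":0,"y":0,"z":0,"rx":0,"ry":0,"rz":0,"claw":1}]'
python3 -m pendant '[{"x":0,"y":0,"z":0.1,"rx":0,"ry":0,"rz":0,"claw":1},{"x":0,"y":0,"z":0.2,"rx":0,"ry":0,"rz":0,"claw":1},{"x":0,"y":0,"z":0.32,"rx":0,"ry":0,"rz":0,"claw":1},{"x":0,"y":0,"z":0.4,"rx":0,"ry":0,"rz":0,"claw":1},{"x":-0.15,"y":0,"z":0.4,"rx":0,"ry":0,"rz":0,"claw":1},{"x":-0.3,"y":-0.02,"z":0.4,"rx":0,"ry":0,"rz":0,"claw":1},{"x":-0.4,"y":-0.024,"z":0.4,"rx":0,"ry":0,"rz":0,"claw":1},{"x":-0.4,"y":-0.024,"z":0.4,"rx":0,"ry":0,"rz":0,"claw":1}]'
python3 - <<'E'
from h import *
t=capture("top");s=capture("scene")
for p,b in((t,(165,230,210,350)),(s,(160,190,240,270))):
    v=np.argwhere(color(p,(0,150,60),(8,255,255),b));print(v.min(0),v.max(0),len(v))
    m=color(p,(10,100,60),(28,255,255),b);v=np.argwhere(m);print("brass",v.min(0),v.max(0),len(v))
a=t["color"][150:390,60:380];b=s["color"][110:350,100:420]
cv2.imwrite("pics/c4.png",cv2.resize(np.hstack([a,b]),None,fx=1.25,fy=1.25,interpolation=cv2.INTER_CUBIC)[:,:,::-1])
E
```

```text
time_s: 7.55
tcp_pos: [0.5788, 0.4361, 0.0431]
ee_rot: [[0.998, 0.057, 0.0], [0.057, -0.998, 0.0], [0.0, -0.0, -1.0]]
wrist_force: [-0.6, 0.7, -0.0]
gripper_width: 0.998
gripper_force: 0.0
time_s: 8.55
tcp_pos: [0.4775, 0.4302, 0.1438]
ee_rot: [[0.998, 0.059, 0.0], [0.059, -0.998, 0.0], [0.0, -0.0, -1.0]]
wrist_force: [0.9, -0.1, 0.5]
gripper_width: 0.999
gripper_force: 0.0
[291 177] [336 181] 109
brass [240 167] [292 201] 946
[219 169] [250 209] 615
brass [198 160] [235 239] 733
```

View pics/c4.png

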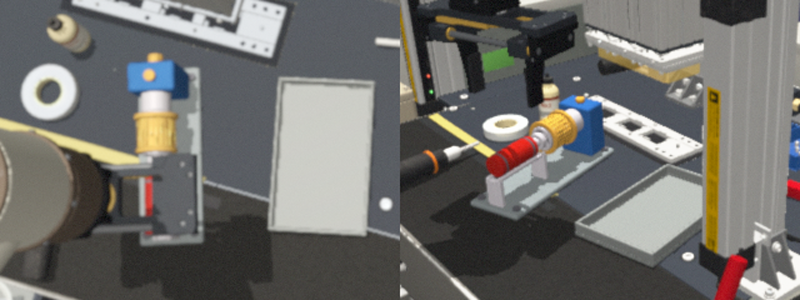

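The sleeve is fully forward and the red plug is popped out and lying on the rods, with the gripper above it. I grip it a little high, tips 10 mm below the axis, so the fingers clear the tray floor.

```bash
python3 -m pendant '[{"x":-0.004,"y":0,"z":-0.1,"rx":0,"ry":0,"rz":0,"claw":1},{"x":-0.004,"y":0,"z":-0.2,"rx":0,"ry":0,"rz":0,"claw":1},{"x":-0.004,"y":0,"z":-0.3,"rx":0,"ry":0,"rz":0,"claw":1},{"x":-0.004,"y":0,"z":-0.366,"rx":0,"ry":0,"rz":0,"claw":1},{"x":-0.004,"y":0,"z":-0.366,"rx":0,"ry":0,"rz":0,"claw":1},{"x":-0.004,"y":0,"z":-0.366,"rx":0,"ry":0,"rz":0,"claw":0.8},{"x":-0.004,"y":0,"z":-0.366,"rx":0,"ry":0,"rz":0,"claw":0.6},{"x":-0.004,"y":0,"z":-0.366,"rx":0,"ry":0,"rz":0,"claw":0.4}]'
python3 -m pendant '[{"x":0,"y":0,"z":0,"rx":0,"ry":0,"rz":0,"claw":0.3},{"x":0,"y":0,"z":0,"rx":0,"ry":0,"rz":0,"claw":0.15},{"x":0,"y":0,"z":0,"rx":0,"ry":0,"rz":0,"claw":0.15},{"x":0,"y":0,"z":0,"rx":0,"ry":0,"rz":0,"claw":0.15},{"x":0,"y":0,"z":0,"rx":0,"ry":0,"rz":0,"claw":0.15},{"x":0,"y":0,"z":0,"rx":0,"ry":0,"rz":0,"claw":0.15},{"x":0,"y":0,"z":0,"rx":0,"ry":0,"rz":0,"claw":0.15},{"x":0,"y":0,"z":0,"rx":0,"ry":0,"rz":0,"claw":0.15}]'
```

```text
time_s: 9.65
tcp_pos: [0.478, 0.4305, 0.0525]
ee_rot: [[0.998, 0.058, 0.001], [0.058, -0.998, 0.001], [0.001, -0.001, -1.0]]
wrist_force: [1.0, -0.3, 0.9]
gripper_width: 0.744
gripper_force: 0.0
time_s: 10.65
tcp_pos: [0.4777, 0.4293, 0.0516]
ee_rot: [[0.998, 0.057, -0.001], [0.057, -0.998, -0.001], [-0.001, 0.001, -1.0]]
wrist_force: [0.4, -5.7, 3.9]
gripper_width: 0.336
gripper_force: 30.0
```

```bash
python3 -m pendant '[{"x":-0.04,"y":-0.002,"z":0,"rx":0,"ry":0,"rz":0,"claw":0.15},{"x":-0.08,"y":-0.004,"z":0,"rx":0,"ry":0,"rz":0,"claw":0.15},{"x":-0.12,"y":-0.007,"z":0,"rx":0,"ry":0,"rz":0,"claw":0.15},{"x":-0.16,"y":-0.009,"z":0,"rx":0,"ry":0,"rz":0,"claw":0.15},{"x":-0.2,"y":-0.011,"z":0.01,"rx":0,"ry":0,"rz":0,"claw":0.15},{"x":-0.2,"y":-0.011,"z":0.1,"rx":0,"ry":0,"rz":0,"claw":0.15},{"x":-0.2,"y":-0.011,"z":0.2,"rx":0,"ry":0,"rz":0,"claw":0.15},{"x":-0.2,"y":-0.011,"z":0.26,"rx":0,"ry":0,"rz":0,"claw":0.15}]'
python3 - <<'E'
from h import *
t=capture("top");s=capture("scene");q=sense();print(q["tcp_pos"],q["gripper_force"],q["wrist_force"])
tray=regions_of(t,"tray")
if tray:
    c=max(cv2.findContours(tray[0]["region"].astype(np.uint8),0,2)[0],key=cv2.contourArea)
    r=cv2.minAreaRect(c);print(r);b=cv2.boxPoints(r);P=np.array([atz(t,x,.018)[:2] for x in b]);print(P,P.mean(0))
a=t["color"][150:390,60:380];b=s["color"][110:350,100:420]
cv2.imwrite("pics/c5.png",cv2.resize(np.hstack([a,b]),None,fx=1.25,fy=1.25,interpolation=cv2.INTER_CUBIC)[:,:,::-1])
E
```

```text
time_s: 11.65
tcp_pos: [0.4262, 0.4272, 0.1164]
ee_rot: [[0.998, 0.058, -0.002], [0.058, -0.998, -0.001], [-0.002, 0.001, -1.0]]
wrist_force: [0.7, -0.3, -1.9]
gripper_width: 0.336
gripper_force: 30.0
[0.42731958 0.42800942 0.11749431] 29.99397039413452 [-0.4954562   1.2406537  -0.96705635]
((316.9140625, 273.557861328125), (78.65275573730469, 123.94188690185547), 3.6214847564697266)
[[0.44940233 0.30256445]
 [0.64148204 0.29600447]
 [0.63421983 0.17286721]
 [0.4439405  0.18274054]] [0.54226118 0.23854417]
```

View pics/c5.png

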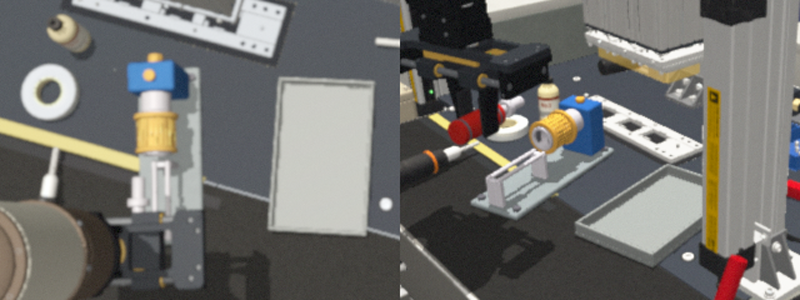

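The plug is firmly held and clear of the mouth, and the tray is free. Before moving over, I check how near the pillar is.

```bash
python3 - <<'E'
from h import *
t=capture("top");s=capture("scene")
print("scene foot",[atz(s,u,0).round(3) for u in((343,318),(365,332),(388,320),(375,355),(438,320))])
print("top",[atz(t,u,0).round(3) for u in((385,310),(395,262),(412,348),(430,372),(412,300))])
for X in([.52,.144,.06],[.52,.144,.2],[.52,.334,.06],[.56,.144,.06],[.48,.144,.06]): print(X,proj(t,np.array(X)).round(),proj(s,np.array(X)).round())
E
```

```text
scene foot [array([ 0.49 ,  0.142, -0.   ]), array([0.478, 0.099, 0.   ]), array([0.521, 0.085, 0.   ]), array([ 0.44 ,  0.062, -0.   ]), array([ 0.56 ,  0.024, -0.   ])]
top [array([0.487, 0.133, 0.   ]), array([0.562, 0.118, 0.   ]), array([0.43 , 0.092, 0.   ]), array([0.394, 0.065, 0.   ]), array([0.503, 0.092, 0.   ])]
[0.52, 0.144, 0.06] [379. 286.] [353. 273.]
[0.52, 0.144, 0.2] [380. 278.] [355. 183.]
[0.52, 0.334, 0.06] [250. 284.] [252. 241.]
[0.56, 0.144, 0.06] [379. 259.] [367. 262.]
[0.48, 0.144, 0.06] [378. 314.] [339. 286.]
```

```bash
python3 - <<'E'
import cv2,numpy as np
a=cv2.imread("pics/top0.png")[200:420,340:520];b=cv2.imread("pics/scene0.png")[200:420,260:480]
cv2.imwrite("pics/c6.png",cv2.resize(np.hstack([a,b]),None,fx=1.9,fy=1.9,interpolation=cv2.INTER_CUBIC))
E
```

```text
(no output)
```

View pics/c6.png

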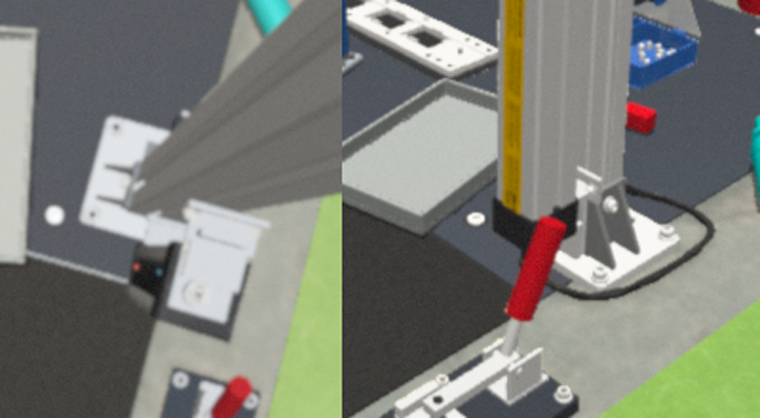

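The crop shows the pillar's base plate and linear axis at y ≲ 0.13. Placing at y = 0.246 keeps the gripper body (to 0.151) clear.

```bash
python3 -m pendant '[{"x":0.06,"y":-0.11,"z":0.02,"rx":0,"ry":0,"rz":-0.005,"claw":0.15},{"x":0.12,"y":-0.22,"z":0.04,"rx":0,"ry":0,"rz":-0.01,"claw":0.15},{"x":0.18,"y":-0.34,"z":0.04,"rx":0,"ry":0,"rz":-0.015,"claw":0.15},{"x":0.24,"y":-0.46,"z":0.04,"rx":0,"ry":0,"rz":-0.02,"claw":0.15},{"x":0.3,"y":-0.58,"z":0.04,"rx":0,"ry":0,"rz":-0.025,"claw":0.15},{"x":0.36,"y":-0.68,"z":0.04,"rx":0,"ry":0,"rz":-0.031,"claw":0.15},{"x":0.38,"y":-0.728,"z":0.04,"rx":0,"ry":0,"rz":-0.031,"claw":0.15},{"x":0.38,"y":-0.728,"z":0.0,"rx":0,"ry":0,"rz":-0.031,"claw":0.15}]'
python3 -m pendant '[{"x":0,"y":0,"z":-0.06,"rx":0,"ry":0,"rz":0,"claw":0.15},{"x":0,"y":0,"z":-0.12,"rx":0,"ry":0,"rz":0,"claw":0.15},{"x":0,"y":0,"z":-0.18,"rx":0,"ry":0,"rz":0,"claw":0.15},{"x":0,"y":0,"z":-0.24,"rx":0,"ry":0,"rz":0,"claw":0.15},{"x":0,"y":0,"z":-0.28,"rx":0,"ry":0,"rz":0,"claw":0.15},{"x":0,"y":0,"z":-0.32,"rx":0,"ry":0,"rz":0,"claw":0.15},{"x":0,"y":0,"z":-0.34,"rx":0,"ry":0,"rz":0,"claw":0.15},{"x":0,"y":0,"z":-0.34,"rx":0,"ry":0,"rz":0,"claw":0.15}]'
python3 - <<'E'
from h import *
t=capture("top");s=capture("scene");q=sense();print(q["tcp_pos"],q["gripper_force"],q["wrist_force"])
a=t["color"][150:390,160:480];b=s["color"][150:390,160:480]
cv2.imwrite("pics/c7.png",cv2.resize(np.hstack([a,b]),None,fx=1.25,fy=1.25,interpolation=cv2.INTER_CUBIC)[:,:,::-1])
E
```

```text
time_s: 12.9
tcp_pos: [0.523, 0.245, 0.1162]
ee_rot: [[0.999, -0.041, 0.0], [-0.041, -0.999, 0.001], [0.0, -0.001, -1.0]]
wrist_force: [-0.6, 0.7, -1.6]
gripper_width: 0.329
gripper_force: 30.0
time_s: 13.9
tcp_pos: [0.5228, 0.2453, 0.0313]
ee_rot: [[0.999, -0.04, -0.0], [-0.04, -0.999, -0.0], [-0.0, 0.0, -1.0]]
wrist_force: [0.6, -0.1, -1.2]
gripper_width: 0.335
gripper_force: 30.0
[0.52311078 0.24556656 0.03196978] 29.993987381458282 [ 0.99977202 -0.40981643 -0.6850318 ]
```

View pics/c7.png

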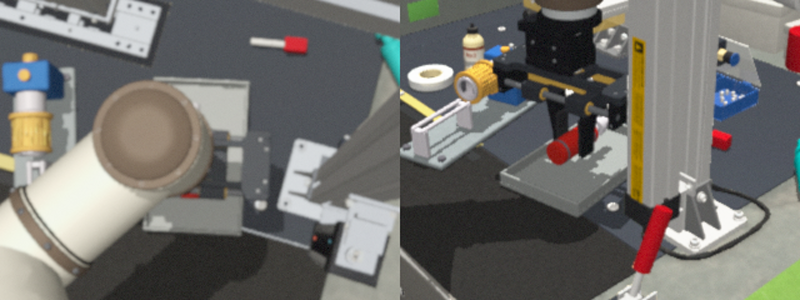

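The plug is over the tray, level and lengthwise, and the gripper is clear of the pillar. I lower the last 22 mm slowly.

```bash
python3 -m pendant '[{"x":0,"y":0,"z":-0.02,"rx":0,"ry":0,"rz":0,"claw":0.15},{"x":0,"y":0,"z":-0.04,"rx":0,"ry":0,"rz":0,"claw":0.15},{"x":0,"y":0,"z":-0.06,"rx":0,"ry":0,"rz":0,"claw":0.15},{"x":0,"y":0,"z":-0.072,"rx":0,"ry":0,"rz":0,"claw":0.15},{"x":0,"y":0,"z":-0.08,"rx":0,"ry":0,"rz":0,"claw":0.15},{"x":0,"y":0,"z":-0.086,"rx":0,"ry":0,"rz":0,"claw":0.15},{"x":0,"y":0,"z":-0.086,"rx":0,"ry":0,"rz":0,"claw":0.15},{"x":0,"y":0,"z":-0.086,"rx":0,"ry":0,"rz":0,"claw":0.15}]'
```

```text
time_s: 15.0
tcp_pos: [0.5228, 0.2454, 0.0102]
ee_rot: [[0.999, -0.04, 0.0], [-0.04, -0.999, 0.0], [0.0, -0.0, -1.0]]
wrist_force: [0.7, -0.3, -1.5]
gripper_width: 0.335
gripper_force: 30.0
```

```bash
python3 -m pendant '[{"x":0,"y":0,"z":-0.003,"rx":0,"ry":0,"rz":0,"claw":0.15},{"x":0,"y":0,"z":-0.006,"rx":0,"ry":0,"rz":0,"claw":0.15},{"x":0,"y":0,"z":-0.008,"rx":0,"ry":0,"rz":0,"claw":0.15},{"x":0,"y":0,"z":-0.008,"rx":0,"ry":0,"rz":0,"claw":0.15},{"x":0,"y":0,"z":-0.008,"rx":0,"ry":0,"rz":0,"claw":0.15},{"x":0,"y":0,"z":-0.008,"rx":0,"ry":0,"rz":0,"claw":0.15},{"x":0,"y":0,"z":-0.008,"rx":0,"ry":0,"rz":0,"claw":0.15},{"x":0,"y":0,"z":-0.008,"rx":0,"ry":0,"rz":0,"claw":0.15}]'
```

```text
time_s: 16.0
tcp_pos: [0.5228, 0.2454, 0.0085]
ee_rot: [[0.999, -0.04, 0.0], [-0.04, -0.999, 0.0], [0.0, -0.0, -1.0]]
wrist_force: [-2.3, -0.7, 5.0]
gripper_width: 0.334
gripper_force: 30.0
```

Contact with the floor (5 N up). I open partway and rise straight up.

```bash
python3 -m pendant '[{"x":0,"y":0,"z":0,"rx":0,"ry":0,"rz":0,"claw":0.38},{"x":0,"y":0,"z":0,"rx":0,"ry":0,"rz":0,"claw":0.42},{"x":0,"y":0,"z":0,"rx":0,"ry":0,"rz":0,"claw":0.46},{"x":0,"y":0,"z":0,"rx":0,"ry":0,"rz":0,"claw":0.46},{"x":0,"y":0,"z":0,"rx":0,"ry":0,"rz":0,"claw":0.46},{"x":0,"y":0,"z":0,"rx":0,"ry":0,"rz":0,"claw":0.46},{"x":0,"y":0,"z":0,"rx":0,"ry":0,"rz":0,"claw":0.46},{"x":0,"y":0,"z":0,"rx":0,"ry":0,"rz":0,"claw":0.46}]'
python3 -m pendant '[{"x":0,"y":0,"z":0.05,"rx":0,"ry":0,"rz":0,"claw":0.46},{"x":0,"y":0,"z":0.1,"rx":0,"ry":0,"rz":0,"claw":0.46},{"x":0,"y":0,"z":0.18,"rx":0,"ry":0,"rz":0,"claw":0.46},{"x":0,"y":0,"z":0.28,"rx":0,"ry":0,"rz":0,"claw":0.46},{"x":0,"y":0,"z":0.4,"rx":0,"ry":0,"rz":0,"claw":0.46},{"x":0,"y":0,"z":0.5,"rx":0,"ry":0,"rz":0,"claw":0.46},{"x":0,"y":0,"z":0.5,"rx":0,"ry":0,"rz":0,"claw":0.46},{"x":0,"y":0,"z":0.5,"rx":0,"ry":0,"rz":0,"claw":0.46}]'
python3 - <<'E'
from h import *
t=capture("top");s=capture("scene")
a=t["color"][150:390,130:450];b=s["color"][150:390,160:480]
cv2.imwrite("pics/c8.png",cv2.resize(np.hstack([a,b]),None,fx=1.25,fy=1.25,interpolation=cv2.INTER_CUBIC)[:,:,::-1])
E
```

```text
time_s: 17.0
tcp_pos: [0.5228, 0.2453, 0.0081]
ee_rot: [[0.999, -0.04, 0.0], [-0.04, -0.999, 0.0], [0.0, -0.0, -1.0]]
wrist_force: [0.7, -0.6, -0.5]
gripper_width: 0.462
gripper_force: 0.0
time_s: 18.0
tcp_pos: [0.5223, 0.2451, 0.133]
ee_rot: [[0.999, -0.04, -0.001], [-0.04, -0.999, 0.0], [-0.001, -0.0, -1.0]]
wrist_force: [-0.9, -0.1, -0.5]
gripper_width: 0.462
gripper_force: 0.0
```

View pics/c8.png

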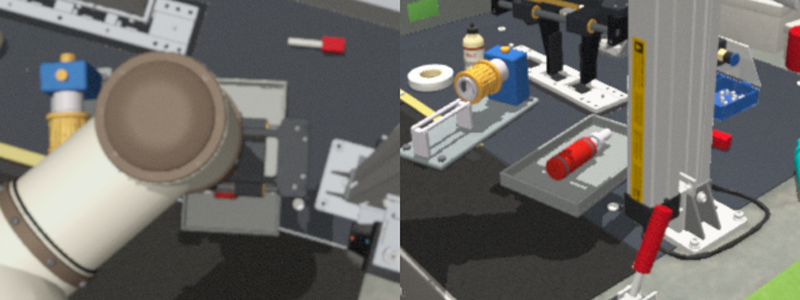

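The plug lies flat and lengthwise in the tray at about (577,158) in the crop. The sleeve is forward, the gauge is untouched and the gripper is clear, so I hand it in.

```bash
python3 -c "from station import *; print(finish_job())"
```

```text
the job is handed in; nothing more can be done
None
```

The job is handed in: the plug was popped out, the sleeve let go and snapped forward, and the plug laid flat and lengthwise in the tray with the gauge left where it was. The last picture confirmed this, but the hand-in returned no verdict.

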